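# Unhook the large spanner from its barbed hook and stand it in the caddy

### The arm

A 6-joint arm with a two-finger parallel gripper is mounted at the origin on the work surface. World frame = base frame: x ahead of the robot, y to its left, z up, the work surface at z = 0. Lengths are in mm, angles in rad, forces in N, time in s.
With the tool pointing down it reaches from about 225 to 725 mm from the base axis. Payload 3.1 kg.
Tool frame: the origin (TCP) lies midway between the tips of the shut fingers; the grasp point (between the pads) lies 19 mm behind it; z points along the fingers, y is the line along which they close (so a half turn about z gives the same grasp; the last joint's range is limited). The gripper opens to 85 mm and grips with 20 to 120 N. Pads are 22 mm wide; open, the fingers measure 114 mm over their backs; the gripper's body (76 mm by 85 mm) begins 54 mm behind the grasp point. The pads swing forward as they close: fully open they stand 13 mm farther back than shut.
Start: joints at [-1.46, 0.048, 0.099, 1.622, 0, 1.443], TCP at [124.167, -510.098, 231.312] pointing down, gripper open.
Joint ranges: [-2.91, 2.91], [-0.99, 1.94], [-1.21, 1.42], [-2.12, 2.29], [-1.49, 1.47], [-3.14, 3.14]. Speed limits (rad/s): [2.79, 2.79, 3.14, 3.14, 3.14, 3.14].

### API

Orientations are given as a unit quaternion [w, x, y, z].
In Python, from plant import manip, get_image, calibration, order gives the robot as it stands.
- The arm moves only by the tool apply_moves, never from a script. Its argument "moves" is a list of rows, each a list of 4 numbers: the shift along the world's x, y, z in m, then the turn about the world's z in rad. A call has exactly 8 rows; each row is the pose to reach, as a shift and turn from the pose commanded when the call began; what a row does not reach only later rows make up. A row lasts 1/10 s, in which the tool goes at most 50 mm and 8.59 degrees, less where a joint would pass 70% of its speed; a pose out of reach is approached as far as the arm can. A call with a gripper value outside its range is refused whole. "hand" is the finger opening in m, from 0 to 0.0854, set as the call begins (left out, the last holds). The fingers move at their own pace and stop on an object; "newtons" is the grip in N (left out, the last holds). Time passes only in rows, so rows that repeat a pose let the fingers close, or fill a call up. It gives the time, the measured TCP pose, the force, the opening and the grip force at its end, in the units of the state.
- manip.observe(): the state, without advancing time (a new reading comes with each control period).
- get_image(name): name is "side" or "top"; returns (picture, depth): 384x512x3 uint8, red, green, blue; 384x512 float32, mm along the optical axis (not along the pixel's ray), 0 where there is no reading.
- calibration(name): a dict with "intrinsics" (3x3 intrinsics, pixels), "extrinsics" (4x4, takes a point from camera to world coordinates). Camera axes: x right, y up, looking along -z (the intrinsics and any distortion apply to the point x, -y, -z); pixel columns grow to the right and rows downward; lengths in mm; the calibration is good to about 2 mm. A picture is of the moment at which its call begins. calibration takes no time and is no camera call.
- order.hand_in(): hands the job in; it is judged then, once.
The state is a dict: "time_s": time; "joint_positions": joint angles; "qvel": joint speeds; "joint_torque": joint torques, N m; "tool_pos": TCP position; "ee_rot": TCP orientation; "contact_force": force on the tool from outside, world axes, zero at the start; "ft_torque": the same for the moment, N m; "gripper_width": finger opening in mm; "gripper_force": force on a finger pad.
Only numpy, scipy, OpenCV 4.12 (cv2) and the standard library are available. Lean on these libraries where they do the work, as an engineer would, in place of code of your own. Each camera call takes 0.05 s, during which the arm holds its last target. There are 200 camera calls.

### The job

Take the longest of the three spanners off its barbed retaining hook: raise it, tilt it to suit the turned-up nose, and back it out over the barb by feel, with a light hand and never forcing it against the hook. Then lower it gently, jaw down, into the empty bay of the tool caddy and let go, leaving the other spanners hanging and the bottle and jar where they are.

Things in the scene. Friction and masses are not known exactly. Their poses are not given: they have to be found in the camera images.
- rack: Grey perforated steel tool rack fixed to the bench, 320 mm wide, 258 mm high, panel 14 mm thick. Origin on the bench below the middle of the panel's front face; its own -x points straight out of the front, y along the panel, z up. Its foot plate (10 mm thick) reaches 55 mm in front and 115 mm behind. Three like steel hooks point out of its front.
- socket_mid (a point): Front end of the middle hook's socket, on the hook's axis, 245 mm above the bench, 12 mm in front of the panel; axes as the rack's. From here each hook, a 7 mm round bar, runs straight out (-x) for 70 mm, then bends up 40 degrees into a nose 26 mm long, whose round end is 90 mm out from here and 17 mm up (bar axis), 3.5 mm more to its surface.
- socket_left (a point): The same point of the hook at y = +95 mm (left as one faces the rack). On every hook a barb, 3.6 mm thick, sits on top of the nose's end and slants back towards the panel, away from the nose: its point lies 9 mm back along the nose from the end and 10 mm from the nose's axis. Across the nose, bar and barb together are 13.3 mm high; the barb is no wider than the bar.
- socket_right (a point): The same point of the hook at y = -95 mm (right as one faces the rack). The hooks have been knocked in use: each sits turned in its socket as a whole, about this point, by an unmeasured angle from 11 degrees nose down to 5 degrees nose up (nose end 17 mm low to 8 mm high). They sit tight and do not spring. Once the spanner slides on its hook, keep their contact force under 8 N.
- large_spanner: The longest spanner, 208 mm, 0.15 to 0.25 kg, hanging on one of the hooks 2 to 6 mm clear of the socket. Blue plastic handle 28 mm wide, 10 mm thick, reaching 108 mm below the slot's centre, then a 20 x 5 mm steel shank and an open jaw 36 mm wide at the bottom. Origin at the slot's centre; z up the handle (top end 19 mm above), x across the thickness (along the hook at the start), y across the width.
- large_spanner_slot (a point): Centre of the large spanner's hanging slot, axes as the spanner's. The slot goes through the 10 mm thickness and is 16 mm high and 13 mm wide with 3.5 mm bevelled corners; it leaves 11 mm of handle above it and 7.5 mm on either side. The handle can be gripped here across its 28 mm width.
- large_spanner_mid (a point): The large spanner's centre, half-way along its length, 85 mm below the slot's centre.
- large_spanner_jaw (a point): The lower end of the large spanner's jaw, 189 mm below the slot's centre.
- medium_spanner: A spanner of the same make, 165 mm long, hanging on another hook; origin at the centre of its slot. To be left hanging.
- small_spanner: A spanner of the same make, 143 mm long, hanging on another hook; origin at the centre of its slot. To be left hanging.
- caddy: Dark steel tool caddy, open at the top, fixed, 66 mm (its x) by 130 mm (its y) and 90 mm high, walls and bottom 3 mm, origin under its centre. A wall 77 mm high across its middle makes two bays. The bay at -y holds a screwdriver and hex keys that stand up to 130 mm above the bench; the bay at +y is empty.
- caddy_bay (a point): The middle of the empty bay's floor, 32 mm from the caddy's centre along its +y, 3 mm above the bench, axes as the caddy's; the bay is 60 mm (x) by 61 mm (y) inside and 87 mm deep.
- oil_bottle: A clear oil bottle, 44 mm across and 115 mm high, origin at the centre of its foot. To be left alone.
- grease_jar: A grey grease jar with a white lid, 64 mm across and 50 mm high, origin at the centre of its foot. To be left alone.
Mind the look-alikes: they are no part of the job. Leave any orange look-alike of the large_spanner alone. Of the things shaped like the caddy, the steel one is meant.

How it is judged:
By the outcome, as a careful person would: the job done as asked, in the order asked, and still so for the second after the job is handed in, with the robot touching nothing.
It also fails if it takes over 70 s, if anything falls off the work surface, if the arm or the gripper's body presses on something with over 40 N, if the wrist force passes 120 N, or if a joint passes its speed limit or range.

## Working session

There is one attempt and no reset: what is moved stays moved. The work goes in short steps, Python scripts to look and compute and a tool call to move; the robot and the scene stay as the last step left them, time stands still between calls to the robot, and variables do not carry over. Pictures are saved under pics/ and viewed, at most 13 in all, crops included, and the job is handed in when it is done.

Besides the shell and the picture viewer there is one more tool, called as name([rows], argument=value, ...), one row to a line, values as JSON. apply_moves: Moves the arm, as the interface text tells. Its arguments: {"type":"object","properties":{"moves":{"type":"array","items":{"type":"array","items":{"type":"number"}}},"hand":{"type":"number"},"newtons":{"type":"number"}},"required":["moves"]}

```bash
ls; mkdir -p pics
python3 - <<'E'
from plant import manip,get_image,calibration
import numpy as np,cv2
for n in ("side","top"):
    im,d=get_image(n); cv2.imwrite(f"pics/{n}0.png",im[:,:,::-1]); np.savez(f"{n}0.npz",im=im,d=d)
    c=calibration(n); print(n,np.round(np.array(c["intrinsics"]),2).tolist(),np.round(np.array(c["extrinsics"]),4).tolist(),[k for k in c])
s=manip.observe(); print(s)
E
```

```text
pics
side [[490.79, 0.0, 254.23], [0.0, 490.79, 187.25], [0.0, 0.0, 1.0]] [[-0.9979, 0.0104, -0.0644, 448.7563], [-0.0607, -0.5069, 0.8599, 1045.8813], [-0.0237, 0.862, 0.5064, 765.2372], [0.0, 0.0, 0.0, 1.0]] ['intrinsics', 'extrinsics']
top [[359.92, 0.0, 256.7], [0.0, 359.92, 189.28], [0.0, 0.0, 1.0]] [[0.0036, 0.9904, -0.138, 397.2229], [-0.9999, 0.0059, 0.0163, 29.4884], [0.0169, 0.1379, 0.9903, 1066.2009], [0.0, 0.0, 0.0, 1.0]] ['intrinsics', 'extrinsics']
{'time_s': 0.1, 'joint_positions': array([-1.45980105e+00,  4.86864938e-02,  9.77122420e-02,  1.62199010e+00,
       -3.07530368e-05,  1.44300381e+00]), 'qvel': array([-0.000416  , -0.00172362,  0.003073  ,  0.00020381, -0.00101678,
       -0.00039398]), 'joint_torque': array([ 2.45128147e-03, -3.39850330e+01,  3.20936751e+01,  1.57620554e-02,
       -2.26711477e-04, -1.80911137e-06]), 'tool_pos': array([ 124.09474737, -509.54301732,  230.20791762]), 'ee_rot': array([-1.08410188e-03,  9.92880426e-01,  1.19110387e-01, -6.27187352e-06]), 'contact_force': array([ 0.77352977, -0.91313868,  0.16353632]), 'ft_torque': array([0.06996143, 0.01739683, 0.01136322]), 'gripper_force': 0.0, 'gripper_width': 85.32318801048929}
```

View pics/side0.png

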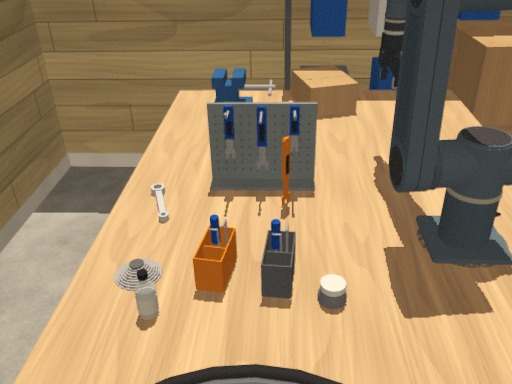

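View pics/top0.png

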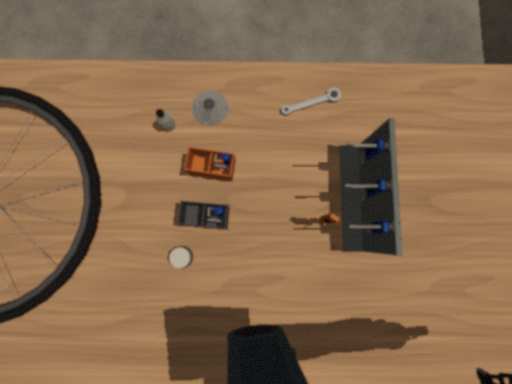

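```bash
cat > h.py <<'E'
import numpy as np,cv2
from plant import calibration
C={n:calibration(n) for n in("side","top")}
def world(n,u,v,d):
    K=np.array(C[n]["intrinsics"]);E=np.array(C[n]["extrinsics"])
    u,v,d=map(np.asarray,(u,v,d))
    p=np.stack([(u-K[0,2])/K[0,0]*d,-(v-K[1,2])/K[1,1]*d,-d],-1)
    return p@E[:3,:3].T+E[:3,3]
def cloud(n,D): 
    v,u=np.indices(D.shape); return world(n,u,v,D)
def proj(n,P):
    K=np.array(C[n]["intrinsics"]);E=np.array(C[n]["extrinsics"])
    q=(np.atleast_2d(P)-E[:3,3])@E[:3,:3]; return np.stack([K[0,2]+K[0,0]*q[:,0]/-q[:,2],K[1,2]-K[1,1]*q[:,1]/-q[:,2]],-1)
def tri(us,ut):
    A=[];b=[]
    for n,(u,v) in(("side",us),("top",ut)):
        K=np.array(C[n]["intrinsics"]);E=np.array(C[n]["extrinsics"])
        r=E[:3,:3]@np.array([(u-K[0,2])/K[0,0],-(v-K[1,2])/K[1,1],-1]);r/=np.linalg.norm(r)
        M=np.eye(3)-np.outer(r,r);A.append(M);b.append(M@E[:3,3])
    return np.linalg.lstsq(np.vstack(A),np.hstack(b),rcond=None)[0]
E
python3 - <<'E'
from h import *
S=np.load("side0.npz");T=np.load("top0.npz")
a=cv2.resize(S["im"][90:210,195:330],None,fx=5.9,fy=4.99,interpolation=cv2.INTER_CUBIC)
a=cv2.resize(S["im"][90:210,200:330],None,fx=5,fy=5,interpolation=cv2.INTER_CUBIC);cv2.imwrite("pics/c1.png",a[:,:,::-1])
b=cv2.resize(T["im"][110:270,170:410],None,fx=3.33,fy=3.33,interpolation=cv2.INTER_CUBIC);cv2.imwrite("pics/c2.png",b[:,:,::-1])
P=cloud("side",S["d"]);Q=cloud("top",T["d"])
def pr(t,X):print(t,np.round(X,0).tolist())
# panel plane
m=np.zeros(S["d"].shape,bool);m[150:180,212:280]=1
im=S["im"].astype(int);g=(im.max(2)-im.min(2)<25)&m&(S["d"]>0)
X=P[g];c=np.median(X,0);X=X[abs(X[:,1]-c[1])<40]
for _ in range(3):
    c=X.mean(0);w=np.linalg.svd(X-c,full_matrices=0)[2][2];X=X[abs((X-c)@w)<4]
print("panel",c,w,len(X))
for n,uv in(("side",(210,103)),("side",(316,103)),("side",(213,184)),("side",(287,150)),("side",(287,190)),("side",(262,112)),("side",(229,112)),("side",(295,112)),("side",(333,284)),("side",(266,238)),("side",(293,240))):
    pr((n,uv),P[uv[1],uv[0]])
for uv in((393,122),(400,250),(384,185),(348,185),(330,218),(380,145),(386,227),(178,205),(226,208),(204,204),(192,214),(180,257),(160,115)):
    pr(("top",uv),Q[uv[1],uv[0]])
E
```

```text
panel [ 579.20828267 -290.1961695    47.23407478] [-0.00145625  0.9988966  -0.04694114] 1077
('side', (210, 103)) [671.0, -296.0, 257.0]
('side', (316, 103)) [365.0, -299.0, 256.0]
('side', (213, 184)) [674.0, -257.0, 8.0]
('side', (287, 150)) [447.0, -164.0, 172.0]
('side', (287, 190)) [445.0, -170.0, 41.0]
('side', (262, 112)) [518.0, -258.0, 245.0]
('side', (229, 112)) [615.0, -279.0, 236.0]
('side', (295, 112)) [425.0, -252.0, 247.0]
('side', (333, 284)) [346.0, 237.0, 51.0]
('side', (266, 238)) [493.0, 131.0, 91.0]
('side', (293, 240)) [431.0, 106.0, 68.0]
('top', (393, 122)) [671.0, -303.0, 258.0]
('top', (400, 250)) [375.0, -304.0, 259.0]
('top', (384, 185)) [521.0, -274.0, 260.0]
('top', (348, 185)) [522.0, -195.0, 248.0]
('top', (330, 218)) [450.0, -166.0, 180.0]
('top', (380, 145)) [615.0, -269.0, 259.0]
('top', (386, 227)) [426.0, -274.0, 259.0]
('top', (178, 205)) [498.0, 245.0, -1.0]
('top', (226, 208)) [482.0, 97.0, 89.0]
('top', (204, 204)) [494.0, 158.0, 75.0]
('top', (192, 214)) [471.0, 203.0, -1.0]
('top', (180, 257)) [348.0, 225.0, 49.0]
('top', (160, 115)) [734.0, 279.0, 114.0]
```

View pics/c1.png

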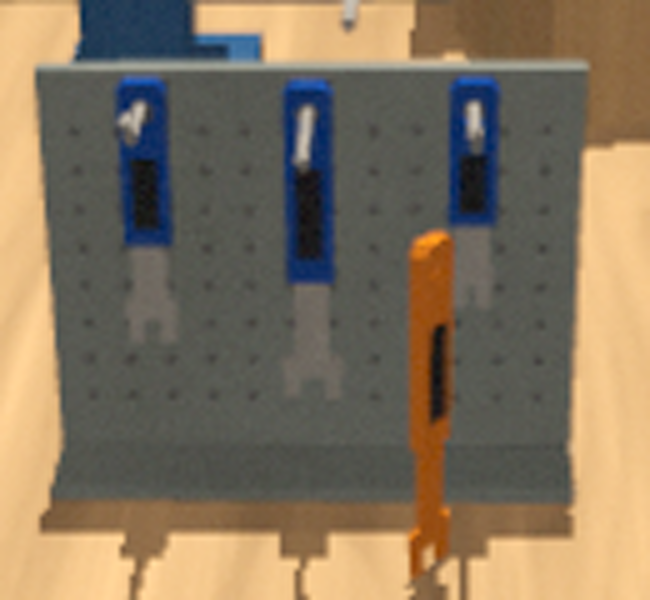

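View pics/c2.png

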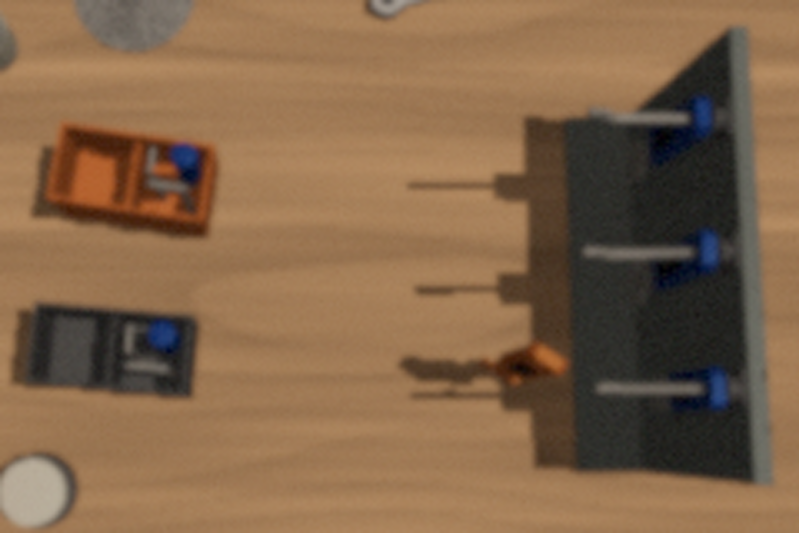

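Run:
```python
from h import *
S=np.load("side0.npz");T=np.load("top0.npz")
P=cloud("side",S["d"]);Q=cloud("top",T["d"])
X=Q.reshape(-1,3);Y=P.reshape(-1,3)
# panel top face
t=X[(X[:,2]>250)&(X[:,2]<266)&(X[:,1]<-285)&(X[:,1]>-330)&(X[:,0]>370)&(X[:,0]<665)]
print("panel top",len(t),np.polyfit(t[:,0],t[:,1],1),np.percentile(t[:,1],[2,50,98]),np.median(t[:,2]))
f=Y[(Y[:,2]>70)&(Y[:,2]<235)&(Y[:,0]>380)&(Y[:,0]<660)&(Y[:,1]<-282)&(Y[:,1]>-315)]
A=np.c_[f[:,0],f[:,2],np.ones(len(f))];print("front",len(f),np.linalg.lstsq(A,f[:,1],rcond=None)[0],np.median(f[:,1]))
print("middle hook, top cam rows 184-186")
for nm,x0 in(("mid",521),("left",616),("right",426)):
  h=X[(abs(X[:,0]-x0)<12)&(X[:,2]>225)&(X[:,1]>-287)&(X[:,1]<-180)]
  k=Y[(abs(Y[:,0]-x0)<12)&(Y[:,2]>225)&(Y[:,1]>-270)&(Y[:,1]<-180)]
  for lab,q in(("T",h),("S",k)):
    print(nm,lab,[(int(y),len(z),np.round(np.median(z[:,0]),1),np.round(np.percentile(z[:,2],[50,95]),0).tolist()) for y in range(-285,-180,8) if len(z:=q[abs(q[:,1]-y)<4])])
  b=Y[(abs(Y[:,0]-x0)<25)&(Y[:,2]>180)&(Y[:,2]<225)&(Y[:,1]>-285)&(Y[:,1]<-262)]
  print(" handle",len(b),b.mean(0),np.percentile(b[:,0],[2,98]))
c=X[(X[:,2]>84)&(X[:,2]<96)&(X[:,0]>400)&(X[:,0]<540)&(X[:,1]>60)&(X[:,1]<280)]
print("caddy rim",len(c),np.percentile(c,[1,99],axis=0),cv2.minAreaRect(c[:,:2].astype(np.float32)))
o=X[(X[:,2]>20)&(X[:,1]>-240)&(X[:,1]<-120)&(abs(X[:,0]-447)<60)&(X[:,2]<200)]
print("orange",len(o),np.percentile(o,[1,99],axis=0))
```

```text
panel top 979 [ 7.28950256e-03 -3.01744871e+02] [-306.74545563 -297.76550857 -287.29519148] 257.06603688065184
front 3282 [ 6.01033837e-03  8.78948924e-04 -2.94480812e+02] -291.2472749145337
middle hook, top cam rows 184-186
mid T [(-285, 28, np.float64(521.5), [251.0, 254.0]), (-277, 16, np.float64(520.1), [257.0, 260.0]), (-269, 68, np.float64(521.0), [254.0, 259.0]), (-261, 10, np.float64(521.1), [243.0, 245.0]), (-253, 11, np.float64(521.4), [242.0, 245.0]), (-245, 12, np.float64(521.5), [241.0, 243.0]), (-237, 10, np.float64(521.6), [239.0, 240.0]), (-229, 11, np.float64(522.1), [238.0, 240.0]), (-221, 11, np.float64(522.0), [237.0, 238.0]), (-213, 10, np.float64(521.8), [237.0, 238.0]), (-205, 7, np.float64(521.2), [239.0, 247.0]), (-197, 9, np.float64(521.0), [244.0, 249.0]), (-189, 8, np.float64(522.1), [248.0, 251.0])]
mid S [(-269, 37, np.float64(521.5), [244.0, 257.0]), (-261, 34, np.float64(522.9), [247.0, 257.0]), (-253, 5, np.float64(521.0), [242.0, 244.0]), (-245, 6, np.float64(520.6), [239.0, 242.0]), (-237, 2, np.float64(520.3), [238.0, 239.0]), (-229, 3, np.float64(
[... 2416 characters left out ...]
 3, np.float64(425.5), [247.0, 247.0]), (-237, 2, np.float64(425.6), [245.0, 247.0]), (-229, 1, np.float64(428.4), [247.0, 247.0]), (-205, 4, np.float64(426.0), [245.0, 259.0]), (-197, 6, np.float64(426.2), [253.0, 261.0]), (-189, 5, np.float64(426.4), [259.0, 262.0]), (-181, 1, np.float64(426.4), [260.0, 260.0])]
 handle 133 [ 425.54004487 -267.10278067  201.27083283] [412.49390541 439.03796796]
caddy rim 184 [[427.42445522  94.23335896  84.44011806]
 [500.1980414  226.29213471  92.7063015 ]] ((464.2731628417969, 160.837646484375), (130.00466918945312, 65.87613677978516), 85.43790435791016)
orange 132 [[ 439.47441854 -183.13722328   23.43000069]
 [ 461.9326346  -155.8236252   198.66128901]]
```

```bash
cat > cs.py <<'E'
import numpy as np
from scipy.ndimage import label
from scipy.spatial import cKDTree
def hookpts(al):
    pts=[]
    def cap(a,b,r):
        n=60;t=np.linspace(0,1,n)[:,None];c=np.array(a)*(1-t)+np.array(b)*t
        th=np.linspace(0,2*np.pi,40)
        return (c[:,None]+r*np.stack([np.cos(th),np.sin(th)],-1)[None]).reshape(-1,2)
    d=np.array([np.cos(.698),np.sin(.698)]);n=np.array([-d[1],d[0]])
    B=np.array([70.,0]);E=B+26*d-0*d
    pts=[cap((0,0),B,3.5),cap((0,0),B,.5),cap(B,E,3.5),cap(B,E,.5)]
    pts.append(cap(E-1*d+2*n,E-7.7*d+8.4*n,1.8))
    p=np.vstack(pts);c,s=np.cos(al),np.sin(al);return p@np.array([[c,s],[-s,c]])
def free(al,tilt,g=.5,slot=(8,8),top=19,m=0):
    # tilt>0: lower end outward. grid of slot centres
    p=hookpts(al);xs=np.arange(40,125,g);zs=np.arange(-45,45,g)
    c,s=np.cos(tilt),np.sin(tilt)
    # spanner axes: up=( -s, c), thick=(c,s)
    F=np.ones((len(xs),len(zs)),bool)
    for i,x in enumerate(xs):
        q=p-np.array([x,0]);
        t=(q@np.array([c,s]))[:,None]-zs*s; h=(q@np.array([-s,c]))[:,None]-zs*c
        hit=(abs(t)<5+m)&(((h>slot[0]-m)&(h<top+m))|((h<-slot[1]+m)&(h>-190)))
        F[i]=~hit.any(0)
    return xs,zs,F
def clear(al,tilt,m=0):
    xs,zs,F=free(al,tilt,m=m);L,_=label(F)
    i=np.argmin(abs(xs-45));z0=np.tan(al)*45
    col=L[i,abs(zs-z0)<9];col=set(col[col>0]);end=set(np.unique(L[-1]))-{0}
    # must start inside slot region and end at far out, not through outside
    return bool(col&end)
if __name__=="__main__":
    for al in(-12,-10,-8):
        print(al,[(t,[m for m in(0,.3,.6,.9,1.2) if clear(np.radians(al),np.radians(t),m)]) for t in range(0,45,4)])
E
python3 cs.py
```

```text
-12 [(0, []), (4, []), (8, []), (12, []), (16, []), (20, [0]), (24, []), (28, []), (32, []), (36, []), (40, []), (44, [])]
-10 [(0, []), (4, []), (8, []), (12, []), (16, []), (20, []), (24, [0]), (28, []), (32, []), (36, []), (40, []), (44, [])]
-8 [(0, []), (4, []), (8, []), (12, []), (16, []), (20, []), (24, [0]), (28, []), (32, []), (36, []), (40, []), (44, [])]
```

apply_moves([
  [0.0,0.0,0.025,0.08],
  [0.04,0.0,0.05,0.1],
  [0.08,0.02,0.08,0.12],
  [0.13,0.04,0.1,0.12],
  [0.17,0.07,0.1,0.12],
  [0.21,0.1,0.1,0.12],
  [0.25,0.13,0.1,0.12],
  [0.25,0.13,0.1,0.12],
], hand=0.055, newtons=20)

```text
time_s: 0.9
tool_pos: [377.6, -376.6, 330.9]
ee_rot: [-0.001, 0.983, 0.181, 0.001]
contact_force: [-1.2, -1.0, -0.1]
gripper_width: 55.4
gripper_force: 0.0
```

```bash
sed -i 's/E-7.7\*d+8.4\*n/E-7.2*d+8.0*n/; s/40,125,g/60,112,g/; s/-45,45,g/-30,35,g/; s/g=.5/g=.2/; s/xs-45/xs-61/; s/np.tan(al)\*45/np.tan(al)*61/' cs.py
cat > cs3.py <<'E'
from cs import *
al=np.radians(-10)
tl=np.arange(0,46,2.)
for m in(0,.3,.6,.9):
    V=[];one=[]
    for t in tl:
        xs,zs,F=free(al,np.radians(t),m=m);V.append(F);L,_=label(F)
        z0=np.tan(al)*61;c=L[5,abs(zs-z0)<9];c=set(c[c>0]);
        if c&(set(np.unique(L[-1]))-{0}): one.append(t)
    V=np.array(V);L,_=label(V);c=L[0,5,abs(zs-z0)<9];c=set(c[c>0])
    end=set(np.unique(L[:,-1]))-{0}
    print(m,"fixed",one,"variable",bool(c&end))
E
time python3 cs3.py
```

```text
0 fixed [np.float64(18.0), np.float64(20.0), np.float64(22.0), np.float64(24.0), np.float64(26.0)] variable True
0.3 fixed [np.float64(22.0)] variable True
0.6 fixed [] variable True
0.9 fixed [] variable True
real	5m27.696s
user	5m25.942s
sys	0m1.341s
```

apply_moves([
  [0.03,0.02,0.0,0.15],
  [0.06,0.04,0.0,0.3],
  [0.09,0.06,0.0,0.45],
  [0.12,0.08,0.0,0.6],
  [0.143,0.1,0.0,0.75],
  [0.143,0.11,0.0,0.9],
  [0.143,0.11,0.0,1.05],
  [0.143,0.11,0.0,1.205],
])

```text
time_s: 1.7
tool_pos: [517.1, -269.9, 330.6]
ee_rot: [-0.001, 0.709, 0.705, -0.0]
contact_force: [-0.4, -0.6, -0.4]
gripper_width: 54.8
gripper_force: 0.0
```

apply_moves([
  [0.0038,-0.0014,-0.02,0],
  [0.0038,-0.0014,-0.05,0],
  [0.0038,-0.0014,-0.08,0],
  [0.0038,-0.0014,-0.1,0],
  [0.0038,-0.0014,-0.12,0],
  [0.0038,-0.0014,-0.133,0],
  [0.0038,-0.0014,-0.138,0],
  [0.0038,-0.0014,-0.138,0],
], hand=0.055)

```text
time_s: 2.5
tool_pos: [520.5, -271.5, 192.5]
ee_rot: [-0.001, 0.711, 0.703, -0.0]
contact_force: [0.4, -0.4, 0.6]
gripper_width: 54.8
gripper_force: 0.0
```

Run:
```python
from h import *
from plant import get_image,manip
s=manip.observe();print(s["tool_pos"],s["contact_force"])
a,d=get_image("side");b,e=get_image("top")
A=cv2.resize(a[85:185,215:315],(500,500),interpolation=cv2.INTER_CUBIC);B=cv2.resize(b[130:240,325:425],(300,330),interpolation=cv2.INTER_CUBIC)
o=np.zeros((500,800,3),np.uint8);o[:,:500]=A;o[:330,500:]=B;cv2.imwrite("pics/g1.png",o[:,:,::-1])
```

```text
[ 520.46643218 -271.50126656  192.5377226 ] [ 0.36004369 -0.4430766   0.605946  ]
```

View pics/g1.png

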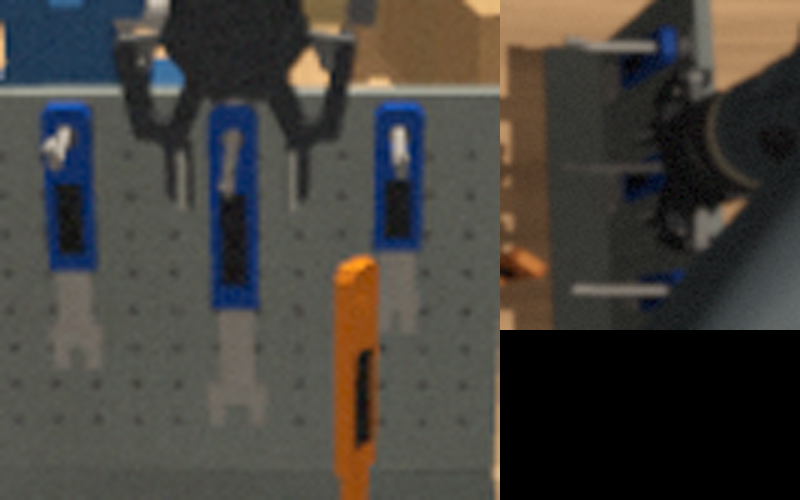

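apply_moves([
  [0.002,0,0,0],
  [0.002,0,0,0],
  [0.002,0,0,0],
  [0.002,0,0,0],
  [0.002,0,0,0],
  [0.002,0,0,0],
  [0.002,0,0,0],
  [0.002,0,0,0],
], hand=0.03, newtons=20)

```text
time_s: 3.4
tool_pos: [522.9, -271.5, 193.3]
ee_rot: [-0.0, 0.711, 0.703, -0.0]
contact_force: [-0.6, -0.1, -0.5]
gripper_width: 30.0
gripper_force: 0.0
```

apply_moves([
  [0,0,0,0],
  [0,0,0,0],
  [0,0,0,0],
  [0,0,0,0],
  [0,0,0,0],
  [0,0,0,0],
  [0,0,0,0],
  [0,0,0,0],
], hand=0.027)

```text
time_s: 4.2
tool_pos: [523.1, -271.4, 193.3]
ee_rot: [0.0, 0.711, 0.703, 0.0]
contact_force: [1.3, 0.6, 0.4]
gripper_width: 27.8
gripper_force: 20.2
```

apply_moves([
  [0,0,0.001,0],
  [0,0,0.002,0],
  [0,0,0.003,0],
  [0,0,0.004,0],
  [0,0,0.0045,0],
  [0,0,0.0045,0],
  [0,0,0.0045,0],
  [0,0,0.0045,0],
])

```text
time_s: 5.0
tool_pos: [522.9, -271.5, 197.7]
ee_rot: [-0.0, 0.711, 0.703, -0.0]
contact_force: [0.1, 0.7, -1.1]
gripper_width: 27.4
gripper_force: 20.0
```

apply_moves([
  [0,0.004,-0.0005,0],
  [0,0.01,-0.0015,0],
  [0,0.016,-0.0024,0],
  [0,0.022,-0.0033,0],
  [0,0.028,-0.0042,0],
  [0,0.034,-0.005,0],
  [0,0.036,-0.0053,0],
  [0,0.036,-0.0053,0],
])

```text
time_s: 5.8
tool_pos: [523.0, -235.1, 192.5]
ee_rot: [0.0, 0.711, 0.703, -0.0]
contact_force: [0.4, -0.1, -2.4]
gripper_width: 27.7
gripper_force: 19.9
```

apply_moves([
  [0,0.004,-0.0005,0],
  [0,0.009,-0.0012,0],
  [0,0.013,-0.0018,0],
  [0,0.016,-0.002,0],
  [0,0.018,-0.002,0],
  [0,0.018,-0.002,0],
  [0,0.018,-0.002,0],
  [0,0.018,-0.002,0],
], hand=0.0275)

```text
time_s: 6.6
tool_pos: [523.0, -217.6, 190.5]
ee_rot: [0.0, 0.711, 0.703, -0.0]
contact_force: [0.1, 0.1, -2.4]
gripper_width: 27.6
gripper_force: 20.0
```

```bash
cat > look.py <<'E'
import sys
from h import *
from plant import get_image,manip
def look(name=None,k=1):
    F=[];D=[]
    for _ in range(k):
        a,d=get_image("side");s=manip.observe();F.append(np.r_[s["contact_force"],s["ft_torque"]]);D.append(d)
    P=cloud("side",np.median(D,0));t=s["tool_pos"]
    X=P.reshape(-1,3);im=a.reshape(-1,3).astype(int)
    blue=(im[:,2]>im[:,0]+40)&(im[:,2]>60)
    m=(abs(X[:,0]-t[0])<12)&(abs(X[:,1]-t[1])<70)&(X[:,2]<t[2]+70)&(X[:,2]>t[2]-70)
    h=X[m&blue]; low=h[h[:,2]<t[2]+5]
    # shank
    m2=(abs(X[:,0]-t[0])<9)&(abs(X[:,1]-t[1])<110)&(X[:,2]<t[2]-70)&(X[:,2]>t[2]-140)
    for lab,q in(("handle",h),("low",low),("shank",X[m2&(X[:,1]>-286)])):
        if len(q)>8:
            p=np.polyfit(q[:,2],q[:,1],1);r=q[:,1]-np.polyval(p,q[:,2]);k2=abs(r)<6;p=np.polyfit(q[k2,2],q[k2,1],1)
            print(lab,len(q),"tilt deg %.1f"%-np.degrees(np.arctan(p[0])),"y at TCPz+46: %.1f, front y med %.1f"%(np.polyval(p,t[2]+46),np.median(q[:,1])),"x %.1f"%q[:,0].mean(),"z %.0f..%.0f"%(q[:,2].min(),q[:,2].max()))
    print("tcp",np.round(t,1),"F",np.round(np.mean(F,0),2),"sd",np.round(np.std(F,0),2)[:3],"w",round(s["gripper_width"],2),"gf",round(s["gripper_force"],1),"t",s["time_s"])
    if name:
        A=cv2.resize(a[80:190,215:325],(600,600),interpolation=cv2.INTER_CUBIC);cv2.imwrite(f"pics/{name}.png",A[:,:,::-1])
look(sys.argv[1] if len(sys.argv)>1 else None,int(sys.argv[2]) if len(sys.argv)>2 else 1)
E
python3 look.py "" 5
```

```text
handle 228 tilt deg -1.9 y at TCPz+46: -211.4, front y med -212.4 x 523.3 z 129..256
low 89 tilt deg -1.4 y at TCPz+46: -212.1, front y med -214.2 x 524.1 z 129..195
shank 106 tilt deg -2.1 y at TCPz+46: -214.0, front y med -219.4 x 523.7 z 51..119
tcp [ 523.  -217.6  190.5] F [ 0.18  0.33 -2.58  0.01 -0.   -0.03] sd [0.19 0.3  0.19] w 28.01 gf 20.0 t 6.85
```

apply_moves([
  [0,0.002,0.0,0],
  [0,0.004,0.0003,0],
  [0,0.006,0.0006,0],
  [0,0.007,0.0008,0],
  [0,0.008,0.001,0],
  [0,0.009,0.001,0],
  [0,0.0095,0.001,0],
  [0,0.0095,0.001,0],
])

```text
time_s: 7.65
tool_pos: [522.9, -208.0, 191.3]
ee_rot: [-0.0, 0.711, 0.703, -0.0]
contact_force: [0.2, -0.3, -4.0]
gripper_width: 27.4
gripper_force: 19.8
```

```bash
python3 look.py g2 3
```

```text
handle 229 tilt deg -2.3 y at TCPz+46: -201.4, front y med -202.8 x 523.4 z 131..256
low 94 tilt deg -2.5 y at TCPz+46: -201.1, front y med -204.8 x 523.7 z 131..196
shank 109 tilt deg -2.3 y at TCPz+46: -204.0, front y med -209.8 x 523.2 z 53..121
tcp [ 522.8 -208.   191.3] F [-0.15 -0.43 -4.29 -0.07  0.01 -0.01] sd [0.46 0.2  0.11] w 27.68 gf 19.8 t 7.8
```

View pics/g2.png

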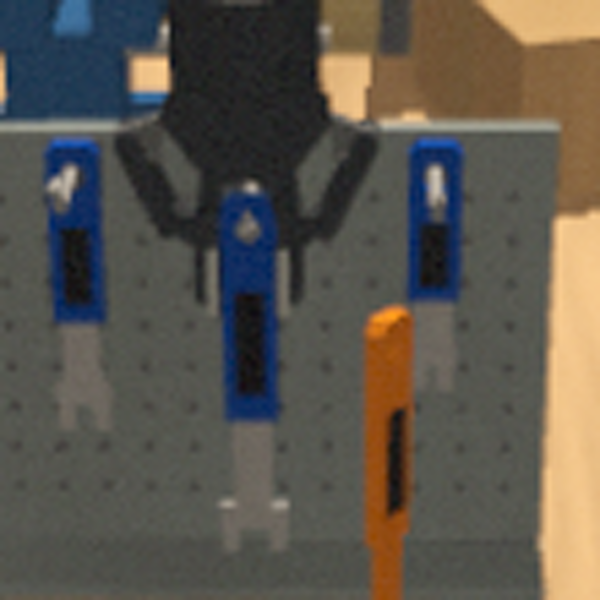

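apply_moves([
  [0,-0.0005,-0.0005,0],
  [0,-0.0005,-0.001,0],
  [0,0,-0.001,0],
  [0,0.0005,-0.001,0],
  [0,0.001,-0.001,0],
  [0,0.0015,-0.001,0],
  [0,0.0015,-0.001,0],
  [0,0.0015,-0.001,0],
])

```text
time_s: 8.6
tool_pos: [523.2, -207.5, 190.9]
ee_rot: [0.001, 0.712, 0.703, -0.0]
contact_force: [-0.2, -5.2, -2.5]
gripper_width: 27.8
gripper_force: 20.0
```

apply_moves([
  [0,0.0005,0,0],
  [0,0.001,0,0],
  [0,0.0015,0,0],
  [0,0.0015,0,0],
  [0,0.0015,0,0],
  [0,0.0015,0,0],
  [0,0.0015,0,0],
  [0,0.0015,0,0],
])

```text
time_s: 9.4
tool_pos: [523.1, -206.6, 190.8]
ee_rot: [0.001, 0.712, 0.703, -0.001]
contact_force: [0.1, -6.4, -1.9]
gripper_width: 28.2
gripper_force: 19.7
```

```bash
python3 look.py "" 4
```

```text
handle 229 tilt deg -1.2 y at TCPz+46: -200.9, front y med -201.8 x 523.8 z 130..256
low 94 tilt deg -1.5 y at TCPz+46: -200.4, front y med -202.5 x 523.6 z 130..196
shank 111 tilt deg -1.1 y at TCPz+46: -203.2, front y med -206.3 x 523.0 z 52..119
tcp [ 523.1 -206.6  190.8] F [ 0.22 -6.79 -2.27 -1.08 -0.04  0.01] sd [0.65 0.49 0.35] w 27.61 gf 19.7 t 9.6
```

apply_moves([
  [0,-0.0003,0,0],
  [0,-0.0006,0,0],
  [0,-0.0009,0,0],
  [0,-0.001,0,0],
  [0,-0.001,0,0],
  [0,-0.001,0,0],
  [0,-0.001,0,0],
  [0,-0.001,0,0],
], hand=0.0278)

```text
time_s: 10.4
tool_pos: [523.0, -205.9, 190.6]
ee_rot: [0.0, 0.711, 0.703, 0.0]
contact_force: [1.0, -3.7, -2.0]
gripper_width: 28.0
gripper_force: 10.9
```

```bash
python3 look.py "" 3
```

```text
handle 237 tilt deg 0.5 y at TCPz+46: -201.3, front y med -200.8 x 523.5 z 130..259
low 103 tilt deg 0.1 y at TCPz+46: -200.8, front y med -200.8 x 523.3 z 130..195
shank 108 tilt deg -0.1 y at TCPz+46: -202.8, front y med -202.9 x 522.8 z 54..120
tcp [ 523.  -205.9  190.6] F [ 0.21 -3.14 -1.77 -0.51 -0.07  0.03] sd [0.41 0.81 0.39] w 28.0 gf 10.9 t 10.55
```

apply_moves([
  [0,0.0005,0,0],
  [0,0.001,0,0],
  [0,0.0015,0.0001,0],
  [0,0.002,0.0002,0],
  [0,0.0025,0.0003,0],
  [0,0.003,0.0004,0],
  [0,0.0035,0.0005,0],
  [0,0.004,0.0005,0],
])

```text
time_s: 11.35
tool_pos: [522.9, -202.0, 190.8]
ee_rot: [-0.0, 0.711, 0.703, -0.0]
contact_force: [1.9, -4.9, -2.9]
gripper_width: 28.0
gripper_force: 10.4
```

```bash
python3 look.py "" 2
```

```text
handle 241 tilt deg 5.1 y at TCPz+46: -199.8, front y med -196.3 x 523.5 z 130..255
low 101 tilt deg 4.3 y at TCPz+46: -198.7, front y med -192.4 x 523.1 z 130..195
shank 115 tilt deg 5.0 y at TCPz+46: -202.1, front y med -189.1 x 522.2 z 53..120
tcp [ 522.9 -201.9  190.8] F [ 1.76 -4.16 -2.96 -0.69 -0.24  0.03] sd [0.35 0.62 0.21] w 27.63 gf 10.4 t 11.45
```

apply_moves([
  [0,0.0006,0.0001,0],
  [0,0.0012,0.0002,0],
  [0,0.0018,0.0003,0],
  [0,0.0024,0.0004,0],
  [0,0.003,0.0006,0],
  [0,0.0036,0.0007,0],
  [0,0.0042,0.0009,0],
  [0,0.0048,0.001,0],
], hand=0.0279)

```text
time_s: 12.25
tool_pos: [522.8, -197.1, 191.9]
ee_rot: [-0.0, 0.711, 0.703, -0.0]
contact_force: [0.4, -3.2, -3.7]
gripper_width: 27.7
gripper_force: 5.1
```

```bash
python3 look.py "" 2
```

```text
handle 228 tilt deg 12.2 y at TCPz+46: -199.1, front y med -192.1 x 523.8 z 132..255
low 94 tilt deg 11.0 y at TCPz+46: -197.3, front y med -181.1 x 524.5 z 132..196
shank 135 tilt deg 11.2 y at TCPz+46: -200.2, front y med -171.1 x 523.1 z 54..122
tcp [ 522.9 -197.   192. ] F [ 0.77 -2.19 -3.19 -0.45 -0.14  0.04] sd [0.16 0.07 0.72] w 27.83 gf 5.1 t 12.35
```

apply_moves([
  [0,0.001,0.0002,0],
  [0,0.002,0.0005,0],
  [0,0.003,0.0008,0],
  [0,0.004,0.0012,0],
  [0,0.005,0.0016,0],
  [0,0.006,0.002,0],
  [0,0.007,0.0024,0],
  [0,0.008,0.0028,0],
])

```text
time_s: 13.15
tool_pos: [523.0, -189.1, 194.8]
ee_rot: [0.0, 0.711, 0.703, -0.0]
contact_force: [1.7, -2.4, -4.5]
gripper_width: 28.1
gripper_force: 4.7
```

```bash
python3 look.py "" 2
```

```text
handle 249 tilt deg 22.1 y at TCPz+46: -198.4, front y med -185.3 x 524.8 z 137..253
low 107 tilt deg 22.2 y at TCPz+46: -198.6, front y med -164.3 x 525.0 z 137..199
shank 122 tilt deg 21.9 y at TCPz+46: -199.7, front y med -142.5 x 522.6 z 65..125
tcp [ 523.  -189.   194.9] F [ 0.51 -2.06 -3.84 -0.44 -0.17  0.04] sd [0.82 0.53 0.32] w 28.02 gf 4.7 t 13.25
```

apply_moves([
  [0,0,0,0],
  [0,0,0,0],
  [0,-0.0005,-0.0003,0],
  [0,-0.001,-0.0006,0],
  [0,-0.0015,-0.001,0],
  [0,-0.002,-0.0013,0],
  [0,-0.0025,-0.0015,0],
  [0,-0.0025,-0.0015,0],
], hand=0.0278)

```text
time_s: 14.05
tool_pos: [522.9, -191.7, 193.3]
ee_rot: [-0.0, 0.711, 0.703, 0.0]
contact_force: [-0.3, -0.0, -1.7]
gripper_width: 28.0
gripper_force: 5.7
```

```bash
python3 look.py "" 3
```

```text
handle 240 tilt deg 22.3 y at TCPz+46: -200.8, front y med -186.7 x 524.2 z 136..252
low 111 tilt deg 21.2 y at TCPz+46: -199.1, front y med -167.3 x 524.8 z 136..196
shank 121 tilt deg 22.0 y at TCPz+46: -202.7, front y med -145.9 x 522.6 z 70..123
tcp [ 523.  -191.7  193.3] F [ 0.11 -0.38 -2.21 -0.04 -0.01 -0.01] sd [0.44 0.25 0.27] w 27.97 gf 5.7 t 14.2
```

apply_moves([
  [0,0,0,0],
  [0,-0.0005,0.0008,0],
  [0,-0.001,0.0016,0],
  [0,-0.0015,0.0024,0],
  [0,-0.002,0.0032,0],
  [0,-0.0025,0.004,0],
  [0,-0.0025,0.004,0],
  [0,-0.0025,0.004,0],
], hand=0.0277)

```text
time_s: 15.0
tool_pos: [523.0, -194.2, 197.3]
ee_rot: [-0.0, 0.711, 0.703, 0.0]
contact_force: [0.5, -0.9, -2.5]
gripper_width: 27.8
gripper_force: 8.3
```

apply_moves([
  [0,-0.0002,0.0004,0],
  [0,-0.0005,0.0008,0],
  [0,-0.0008,0.0012,0],
  [0,-0.001,0.0016,0],
  [0,-0.001,0.0016,0],
  [0,-0.001,0.0016,0],
  [0,-0.001,0.0016,0],
  [0,-0.001,0.0016,0],
])

```text
time_s: 15.8
tool_pos: [522.8, -194.9, 198.5]
ee_rot: [-0.0, 0.711, 0.703, 0.0]
contact_force: [0.7, 1.6, -4.6]
gripper_width: 28.1
gripper_force: 8.3
```

```bash
python3 look.py "" 2
```

```text
handle 235 tilt deg 22.2 y at TCPz+46: -204.2, front y med -190.3 x 523.7 z 140..256
low 104 tilt deg 22.1 y at TCPz+46: -203.9, front y med -169.2 x 523.8 z 140..204
shank 119 tilt deg 20.0 y at TCPz+46: -200.6, front y med -149.5 x 522.9 z 64..128
tcp [ 522.8 -194.9  198.5] F [ 0.03  1.49 -5.08  0.3  -0.12 -0.01] sd [0.31 0.24 0.3 ] w 27.56 gf 8.3 t 15.9
```

apply_moves([
  [0,0.0002,-0.0004,0],
  [0,0.0006,-0.0001,0],
  [0,0.0012,0.0002,0],
  [0,0.0018,0.0006,0],
  [0,0.0024,0.001,0],
  [0,0.003,0.0013,0],
  [0,0.0036,0.0017,0],
  [0,0.0036,0.0017,0],
])

```text
time_s: 16.7
tool_pos: [522.9, -191.3, 200.6]
ee_rot: [-0.0, 0.711, 0.703, 0.0]
contact_force: [-0.1, 0.7, -5.7]
gripper_width: 27.8
gripper_force: 8.3
```

```bash
python3 look.py "" 2
```

```text
handle 258 tilt deg 22.0 y at TCPz+46: -200.5, front y med -188.9 x 524.6 z 145..261
low 109 tilt deg 22.0 y at TCPz+46: -200.4, front y med -167.9 x 525.2 z 145..204
shank 115 tilt deg 22.9 y at TCPz+46: -205.6, front y med -145.8 x 522.4 z 81..130
tcp [ 522.9 -191.4  200.6] F [-0.09  0.68 -6.1   0.18  0.05 -0.05] sd [0.15 0.08 0.22] w 28.1 gf 8.3 t 16.8
```

apply_moves([
  [0,0.0003,-0.0006,0],
  [0,0.0008,-0.0003,0],
  [0,0.0014,0.0,0],
  [0,0.002,0.0003,0],
  [0,0.0026,0.0006,0],
  [0,0.0032,0.0009,0],
  [0,0.0038,0.0012,0],
  [0,0.0038,0.0012,0],
])

```text
time_s: 17.6
tool_pos: [523.2, -187.8, 202.2]
ee_rot: [0.0, 0.711, 0.703, 0.0]
contact_force: [-0.4, -0.6, -2.7]
gripper_width: 27.7
gripper_force: 8.6
```

```bash
python3 look.py "" 2
```

```text
handle 260 tilt deg 22.0 y at TCPz+46: -197.1, front y med -184.3 x 524.4 z 144..261
low 110 tilt deg 20.3 y at TCPz+46: -194.1, front y med -162.5 x 524.9 z 144..207
shank 138 tilt deg 21.0 y at TCPz+46: -196.5, front y med -141.7 x 523.6 z 67..132
tcp [ 523.1 -187.8  202.1] F [-0.02 -0.12 -2.34 -0.04  0.01 -0.02] sd [0.14 0.34 0.34] w 27.83 gf 8.7 t 17.7
```

apply_moves([
  [0,0.0006,0.0003,0],
  [0,0.0012,0.0006,0],
  [0,0.0018,0.0009,0],
  [0,0.0024,0.0012,0],
  [0,0.003,0.0016,0],
  [0,0.0035,0.0019,0],
  [0,0.0035,0.0019,0],
  [0,0.0035,0.0019,0],
])

```text
time_s: 18.5
tool_pos: [523.0, -184.3, 203.7]
ee_rot: [0.0, 0.711, 0.703, -0.0]
contact_force: [-0.1, -0.2, -1.7]
gripper_width: 28.0
gripper_force: 8.7
```

```bash
python3 look.py "" 2
```

```text
handle 258 tilt deg 22.3 y at TCPz+46: -193.8, front y med -181.0 x 524.2 z 146..264
low 108 tilt deg 22.0 y at TCPz+46: -193.4, front y med -158.9 x 524.6 z 146..207
shank 140 tilt deg 21.4 y at TCPz+46: -194.2, front y med -138.1 x 523.3 z 70..134
tcp [ 522.9 -184.3  203.6] F [ 0.25 -0.05 -1.64 -0.07  0.03 -0.01] sd [0.32 0.18 0.08] w 27.88 gf 8.7 t 18.6
```

apply_moves([
  [0,0.0006,0.0004,0],
  [0,0.0012,0.0008,0],
  [0,0.0018,0.0012,0],
  [0,0.0024,0.0015,0],
  [0,0.003,0.0018,0],
  [0,0.0035,0.0021,0],
  [0,0.0035,0.0021,0],
  [0,0.0035,0.0021,0],
])

```text
time_s: 19.4
tool_pos: [523.0, -180.8, 205.8]
ee_rot: [0.0, 0.711, 0.703, -0.0]
contact_force: [-0.4, 0.3, -2.6]
gripper_width: 28.1
gripper_force: 8.7
```

```bash
python3 look.py "" 2
```

```text
handle 253 tilt deg 22.2 y at TCPz+46: -190.0, front y med -177.9 x 523.9 z 148..265
low 106 tilt deg 23.0 y at TCPz+46: -191.3, front y med -154.6 x 524.0 z 148..209
shank 143 tilt deg 22.1 y at TCPz+46: -192.2, front y med -134.3 x 523.3 z 72..135
tcp [ 523.  -180.8  205.8] F [ 0.26  0.27 -2.13 -0.08  0.    0.04] sd [0.16 0.32 0.44] w 27.89 gf 8.7 t 19.5
```

apply_moves([
  [0,0.0006,0.0004,0],
  [0,0.0012,0.0008,0],
  [0,0.0018,0.0011,0],
  [0,0.0024,0.0014,0],
  [0,0.003,0.0017,0],
  [0,0.0035,0.002,0],
  [0,0.0035,0.002,0],
  [0,0.0035,0.002,0],
])

```text
time_s: 20.3
tool_pos: [523.0, -177.3, 207.8]
ee_rot: [0.0, 0.711, 0.703, -0.0]
contact_force: [0.3, 0.5, -2.9]
gripper_width: 27.6
gripper_force: 8.7
```

```bash
python3 look.py g3 2
```

```text
handle 260 tilt deg 22.2 y at TCPz+46: -186.9, front y med -173.8 x 523.5 z 151..266
low 110 tilt deg 22.2 y at TCPz+46: -187.0, front y med -152.9 x 523.6 z 151..212
shank 144 tilt deg 22.2 y at TCPz+46: -189.3, front y med -131.0 x 523.1 z 74..138
tcp [ 522.9 -177.3  207.8] F [-0.11  0.41 -2.6  -0.02  0.01  0.03] sd [0.47 0.4  0.42] w 27.74 gf 8.7 t 20.4
```

View pics/g3.png

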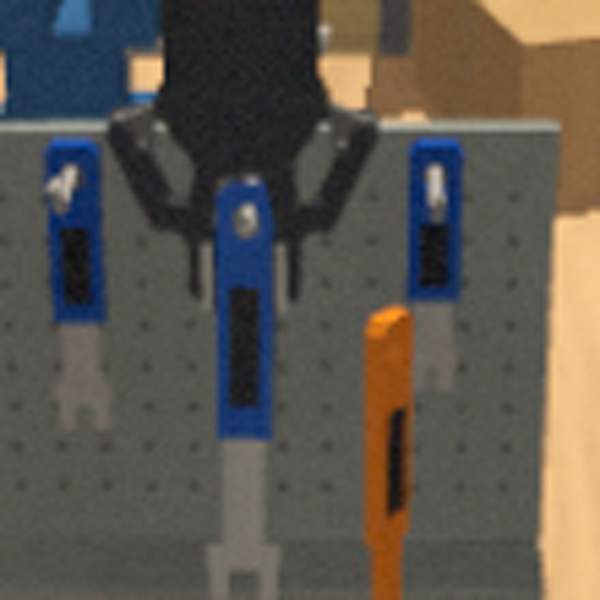

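apply_moves([
  [0,0.0006,0.0003,0],
  [0,0.0012,0.0006,0],
  [0,0.0018,0.0009,0],
  [0,0.0024,0.0013,0],
  [0,0.003,0.0016,0],
  [0,0.0036,0.0019,0],
  [0,0.0042,0.0022,0],
  [0,0.0042,0.0022,0],
])

```text
time_s: 21.2
tool_pos: [523.0, -173.0, 210.1]
ee_rot: [0.0, 0.711, 0.703, 0.0]
contact_force: [-0.4, 0.0, -2.2]
gripper_width: 27.7
gripper_force: 8.7
```

apply_moves([
  [0,0.0006,0.0003,0],
  [0,0.0012,0.0006,0],
  [0,0.0018,0.0009,0],
  [0,0.0024,0.0013,0],
  [0,0.003,0.0016,0],
  [0,0.0036,0.0019,0],
  [0,0.0042,0.0022,0],
  [0,0.0042,0.0022,0],
])

```text
time_s: 22.0
tool_pos: [523.0, -168.8, 212.3]
ee_rot: [0.0, 0.711, 0.703, 0.0]
contact_force: [0.1, -0.4, -2.1]
gripper_width: 27.9
gripper_force: 8.7
```

apply_moves([
  [0,0.001,0.0005,0],
  [0,0.002,0.001,0],
  [0,0.003,0.0015,0],
  [0,0.004,0.002,0],
  [0,0.005,0.0025,0],
  [0,0.006,0.003,0],
  [0,0.006,0.003,0],
  [0,0.006,0.003,0],
])

```text
time_s: 22.8
tool_pos: [523.0, -162.9, 215.2]
ee_rot: [0.0, 0.711, 0.703, -0.0]
contact_force: [-0.4, 0.5, -2.6]
gripper_width: 27.9
gripper_force: 8.7
```

apply_moves([
  [0,0.002,0.001,0],
  [0,0.004,0.002,0],
  [0,0.007,0.0035,0],
  [0,0.011,0.0055,0],
  [0,0.015,0.0075,0],
  [0,0.019,0.01,0],
  [0,0.024,0.013,0],
  [0,0.024,0.013,0],
])

```text
time_s: 23.6
tool_pos: [523.3, -138.3, 229.0]
ee_rot: [0.0, 0.711, 0.703, 0.0]
contact_force: [-0.8, -0.5, -2.1]
gripper_width: 27.9
gripper_force: 8.7
```

```bash
python3 look.py g4 2
```

```text
handle 268 tilt deg 22.0 y at TCPz+46: -147.4, front y med -135.6 x 524.0 z 172..288
low 111 tilt deg 22.6 y at TCPz+46: -148.4, front y med -112.7 x 524.4 z 172..233
shank 142 tilt deg 22.0 y at TCPz+46: -149.7, front y med -92.1 x 523.3 z 95..158
tcp [ 523.1 -138.8  228.4] F [-0.19 -0.49 -1.77 -0.07  0.02  0.01] sd [0.82 0.31 0.17] w 27.8 gf 8.7 t 23.7
```

View pics/g4.png

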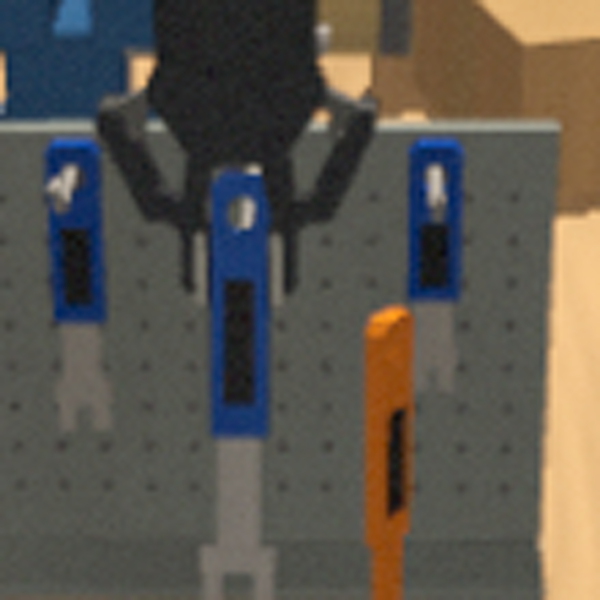

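apply_moves([
  [0,0,0.0,0],
  [0,0.005,0.008,0],
  [0,0.015,0.022,0],
  [0,0.03,0.04,0],
  [0,0.05,0.058,0],
  [0,0.07,0.076,0],
  [0,0.085,0.086,0],
  [0,0.093,0.09,0],
], hand=0.02, newtons=25)

```text
time_s: 24.5
tool_pos: [523.6, -44.4, 320.8]
ee_rot: [0.002, 0.711, 0.703, 0.001]
contact_force: [0.2, 0.1, -2.7]
gripper_width: 27.6
gripper_force: 26.4
```

apply_moves([
  [0,0.015,0,0.1],
  [0,0.035,0,0.22],
  [-0.005,0.055,0,0.34],
  [-0.01,0.075,0,0.46],
  [-0.015,0.095,0,0.58],
  [-0.02,0.115,0,0.7],
  [-0.025,0.13,0,0.82],
  [-0.025,0.145,0,0.94],
])

```text
time_s: 25.3
tool_pos: [497.2, 99.8, 317.9]
ee_rot: [-0.0, 0.313, 0.95, -0.0]
contact_force: [0.4, -0.7, -2.0]
gripper_width: 27.6
gripper_force: 26.4
```

apply_moves([
  [0,0.02,0,0.12],
  [-0.003,0.04,0,0.26],
  [-0.006,0.06,0,0.4],
  [-0.012,0.08,0,0.54],
  [-0.018,0.1,0,0.68],
  [-0.024,0.12,0,0.82],
  [-0.027,0.135,0,0.94],
  [-0.027,0.138,0,1.04],
])

```text
time_s: 26.1
tool_pos: [470.2, 238.7, 317.5]
ee_rot: [-0.001, -0.2, 0.98, 0.0]
contact_force: [1.0, -0.4, -2.2]
gripper_width: 27.7
gripper_force: 26.3
```

apply_moves([
  [0,0,0,0.12],
  [0,0,0,0.26],
  [0,0,0,0.4],
  [0,0,0,0.54],
  [0,0,0,0.68],
  [0,0,0,0.82],
  [0,0,0,0.94],
  [0,0,0,1.08],
])

```text
time_s: 26.9
tool_pos: [470.8, 237.0, 317.5]
ee_rot: [-0.001, -0.675, 0.738, 0.0]
contact_force: [0.2, 0.1, -1.2]
gripper_width: 27.5
gripper_force: 26.4
```

```bash
cat > look2.py <<'E'
import sys
from h import *
from plant import get_image,manip
a,d=get_image("side");b,e=get_image("top");s=manip.observe();t=s["tool_pos"]
print("tcp",np.round(t,1),np.round(s["ee_rot"],3),"F",np.round(s["contact_force"],1),"gf",s["gripper_force"],"w",s["gripper_width"],s["time_s"],"j6",s["joint_positions"][5])
for n,D,I in(("side",d,a),("top",e,b)):
    X=cloud(n,D).reshape(-1,3);im=I.reshape(-1,3).astype(int)
    m=(abs(X[:,0]-t[0])<45)&(abs(X[:,1]-t[1])<100)
    bl=m&(im[:,2]>im[:,0]+40)&(X[:,2]>t[2]-90)&(X[:,2]<t[2]+70)
    st=m&(X[:,2]>t[2]-138)&(X[:,2]<t[2]-75)&(X[:,2]>98)
    for l,k in(("blue",bl),("steel",st)):
        q=X[k]
        if len(q)>10:
            print(n,l,len(q),"med",np.round(np.median(q,0),1),"min",np.round(np.percentile(q,2,axis=0),0),"max",np.round(np.percentile(q,98,axis=0),0))
            p=np.polyfit(q[:,2],q[:,0],1),np.polyfit(q[:,2],q[:,1],1);print("   dx/dz %.3f dy/dz %.3f"%(p[0][0],p[1][0]))
if len(sys.argv)>1:
    u0,v0=[int(x) for x in proj("side",[[t[0],t[1],t[2]-100]])[0]]
    A=a[max(0,v0-110):v0+110,max(0,u0-100):u0+100];B=b[130:290,150:290]
    A=cv2.resize(A,None,fx=2.2,fy=2.2,interpolation=cv2.INTER_CUBIC);B=cv2.resize(B,None,fx=2.4,fy=2.4,interpolation=cv2.INTER_CUBIC)
    o=np.zeros((max(len(A),len(B)),A.shape[1]+B.shape[1],3),np.uint8);o[:len(A),:A.shape[1]]=A;o[:len(B),A.shape[1]:]=B
    print(o.shape);cv2.imwrite(f"pics/{sys.argv[1]}.png",o[:,:,::-1])
E
python3 look2.py p1
```

```text
tcp [470.8 237.  317.6] [-0.001 -0.673  0.74   0.   ] F [ 0.8  0.4 -2.1] gf 26.37925375252962 w 27.81030720390994 27.0 j6 -1.137564342867544
side blue 472 med [470.5 246.8 340.2] min [456. 215. 261.] max [484. 262. 376.]
   dx/dz 0.036 dy/dz 0.380
side steel 213 med [464.6 191.7 209.4] min [448. 180. 184.] max [481. 205. 241.]
   dx/dz 0.013 dy/dz 0.410
top blue 116 med [462.9 217.  294. ] min [457. 204. 263.] max [482. 232. 331.]
   dx/dz 0.023 dy/dz 0.409
top steel 158 med [466.1 185.4 210.3] min [449. 175. 185.] max [483. 198. 241.]
   dx/dz 0.036 dy/dz 0.405
(484, 776, 3)
```

View pics/p1.png

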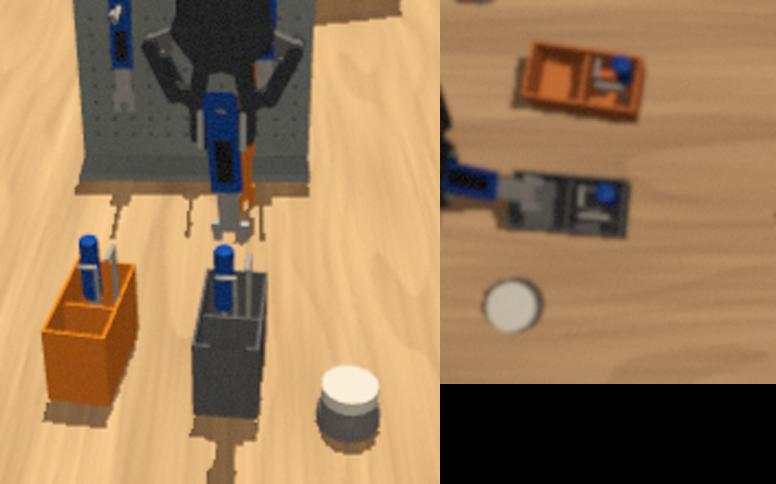

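apply_moves([
  [0,-0.002,-0.005,0],
  [0,-0.004,-0.02,0],
  [0,-0.006,-0.04,0],
  [0,-0.006,-0.06,0],
  [0,-0.006,-0.08,0],
  [0,-0.006,-0.095,0],
  [0,-0.006,-0.1,0],
  [0,-0.006,-0.1,0],
])

```text
time_s: 27.8
tool_pos: [470.2, 230.7, 216.9]
ee_rot: [-0.001, -0.673, 0.74, 0.001]
contact_force: [0.6, -0.7, -1.4]
gripper_width: 27.4
gripper_force: 26.3
```

apply_moves([
  [0,0,-0.007,0],
  [0,0,-0.016,0],
  [0,0,-0.026,0],
  [0,0,-0.036,0],
  [0,0,-0.046,0],
  [0,0,-0.055,0],
  [0,0,-0.06,0],
  [0,0,-0.06,0],
])

```text
time_s: 28.6
tool_pos: [470.3, 230.8, 156.9]
ee_rot: [-0.001, -0.673, 0.739, 0.0]
contact_force: [-0.5, -1.8, -2.1]
gripper_width: 27.8
gripper_force: 26.3
```

apply_moves([
  [0,0,-0.002,0],
  [0,0,-0.004,0],
  [0,0,-0.006,0],
  [0,0,-0.008,0],
  [0,0,-0.01,0],
  [0,0,-0.012,0],
  [0,0,-0.013,0],
  [0,0,-0.013,0],
])

```text
time_s: 29.4
tool_pos: [470.8, 231.0, 144.9]
ee_rot: [-0.0, -0.673, 0.739, 0.0]
contact_force: [-0.3, -0.3, -2.2]
gripper_width: 27.5
gripper_force: 26.4
```

```bash
python3 look2.py p2
```

```text
tcp [471.  231.1 145.2] [ 0.    -0.673  0.739  0.   ] F [ 0.5  0.8 -2.1] gf 26.358376666903496 w 27.413821939404137 29.5 j6 -1.148904487823137
side blue 351 med [469.7 241.1 168.7] min [455. 208.  88.] max [483. 255. 204.]
   dx/dz 0.035 dy/dz 0.375
top blue 66 med [462.1 206.2 111.4] min [456. 199.  92.] max [481. 220. 142.]
   dx/dz -0.003 dy/dz 0.396
(466, 776, 3)
```

View pics/p2.png

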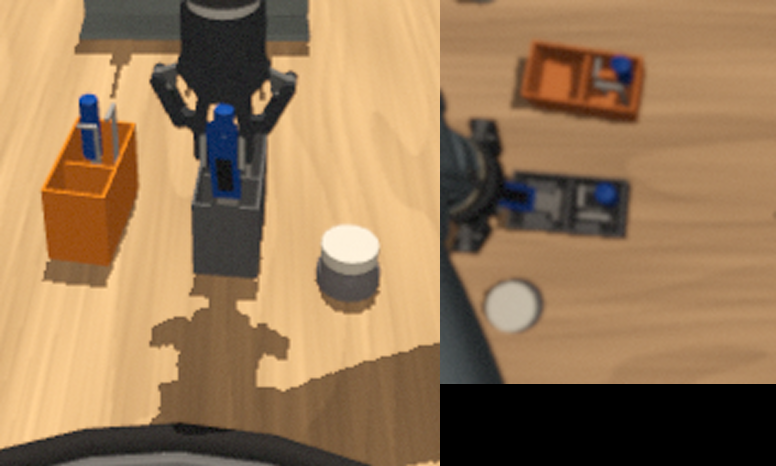

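apply_moves([
  [0,0,-0.001,0],
  [0,0,-0.002,0],
  [0,0,-0.003,0],
  [0,0,-0.004,0],
  [0,0,-0.005,0],
  [0,0,-0.006,0],
  [0,0,-0.006,0],
  [0,0,-0.006,0],
])

```text
time_s: 30.3
tool_pos: [470.9, 231.1, 139.2]
ee_rot: [-0.0, -0.673, 0.739, 0.0]
contact_force: [-0.8, -0.8, -1.7]
gripper_width: 27.6
gripper_force: 26.4
```

apply_moves([
  [0,0,-0.0005,0],
  [0,0,-0.001,0],
  [0,0,-0.0015,0],
  [0,0,-0.002,0],
  [0,0,-0.0025,0],
  [0,0,-0.0025,0],
  [0,0,-0.0025,0],
  [0,0,-0.0025,0],
])

```text
time_s: 31.1
tool_pos: [471.2, 231.6, 137.7]
ee_rot: [0.001, -0.673, 0.739, 0.0]
contact_force: [-1.6, 2.1, 5.9]
gripper_width: 27.4
gripper_force: 27.2
```

apply_moves([
  [0,0,0.0006,0],
  [0,0,0.0014,0],
  [0,0.0005,0.0014,0],
  [0,0.001,0.0014,0],
  [0,0.0015,0.0014,0],
  [0,0.002,0.0014,0],
  [0,0.0025,0.0014,0],
  [0,0.0025,0.0014,0],
])

```text
time_s: 31.9
tool_pos: [470.9, 233.2, 137.8]
ee_rot: [-0.0, -0.673, 0.739, -0.0]
contact_force: [-0.0, -1.0, 0.2]
gripper_width: 27.5
gripper_force: 26.6
```

apply_moves([
  [0,0.0005,0,0],
  [0,0.001,0,0],
  [0,0.0015,0,0],
  [0,0.002,0,0],
  [0,0.002,0,0],
  [0,0.002,0,0],
  [0,0.002,0,0],
  [0,0.002,0,0],
])

```text
time_s: 32.7
tool_pos: [470.8, 235.7, 138.0]
ee_rot: [-0.0, -0.673, 0.739, 0.0]
contact_force: [0.1, -0.8, -0.2]
gripper_width: 27.5
gripper_force: 26.6
```

apply_moves([
  [0,0.0005,0,0],
  [0,0.001,0,0],
  [0,0.0015,0,0],
  [0,0.002,0,0],
  [0,0.002,0,0],
  [0,0.002,0,0],
  [0,0.002,0,0],
  [0,0.002,0,0],
])

```text
time_s: 33.5
tool_pos: [471.0, 237.7, 138.1]
ee_rot: [0.0, -0.673, 0.739, 0.0]
contact_force: [-1.0, -0.4, -1.6]
gripper_width: 27.8
gripper_force: 26.5
```

apply_moves([
  [0,0.0005,0,0],
  [0,0.001,0,0],
  [0,0.0015,0,0],
  [0,0.0015,0,0],
  [0,0.0015,0,0],
  [0,0.0015,0,0],
  [0,0.0015,0,0],
  [0,0.0015,0,0],
])

```text
time_s: 34.3
tool_pos: [471.0, 239.1, 138.1]
ee_rot: [0.0, -0.673, 0.739, 0.0]
contact_force: [0.2, -0.5, -0.8]
gripper_width: 27.8
gripper_force: 26.5
```

```bash
python3 look2.py
```

```text
tcp [471.  239.1 138.1] [ 0.    -0.673  0.739  0.   ] F [ 0.4  0.1 -0.5] gf 26.509802900254726 w 27.49184466966939 34.4 j6 -1.1344228786808406
side blue 332 med [469.6 250.5 165.8] min [455. 219.  88.] max [483. 263. 197.]
   dx/dz 0.026 dy/dz 0.376
top blue 67 med [464.5 213.8 103.7] min [456. 205.  85.] max [481. 229. 139.]
   dx/dz -0.028 dy/dz 0.407
```

apply_moves([
  [0,0.0006,0,0],
  [0,0.0012,0,0],
  [0,0.0018,0,0],
  [0,0.0024,0,0],
  [0,0.003,0,0],
  [0,0.003,0,0],
  [0,0.003,0,0],
  [0,0.003,0,0],
])

```text
time_s: 35.2
tool_pos: [471.0, 242.2, 138.1]
ee_rot: [0.0, -0.673, 0.739, 0.0]
contact_force: [0.1, -0.3, -1.5]
gripper_width: 27.7
gripper_force: 26.5
```

apply_moves([
  [0,0.0005,0,0],
  [0,0.001,0,0],
  [0,0.0015,0,0],
  [0,0.002,0,0],
  [0,0.002,0,0],
  [0,0.002,0,0],
  [0,0.002,0,0],
  [0,0.002,0,0],
])

```text
time_s: 36.0
tool_pos: [471.0, 243.7, 138.0]
ee_rot: [-0.0, -0.673, 0.739, -0.0]
contact_force: [-0.1, -3.4, -0.7]
gripper_width: 27.4
gripper_force: 26.5
```

apply_moves([
  [0,-0.0005,-0.0003,0],
  [0,-0.0005,-0.0005,0],
  [0,-0.0005,-0.0005,0],
  [0,-0.0005,-0.0005,0],
  [0,-0.0005,-0.0005,0],
  [0,-0.0005,-0.0005,0],
  [0,-0.0005,-0.0005,0],
  [0,-0.0005,-0.0005,0],
], hand=0.0279)

```text
time_s: 36.8
tool_pos: [470.9, 243.9, 137.6]
ee_rot: [0.0, -0.673, 0.739, 0.0]
contact_force: [-0.6, 0.2, -2.2]
gripper_width: 27.8
gripper_force: 5.0
```

apply_moves([
  [0,0,0,0],
  [0,0,0,0],
  [0,0,0,0],
  [0,0,0,0],
  [0,0,0,0],
  [0,0,0,0],
  [0,0,0,0],
  [0,0,0,0],
], hand=0.0281)

```text
time_s: 37.6
tool_pos: [471.0, 243.6, 137.6]
ee_rot: [0.0, -0.673, 0.739, -0.0]
contact_force: [-1.1, 0.1, 0.1]
gripper_width: 28.3
gripper_force: 0.0
```

```bash
python3 look2.py
```

```text
tcp [471.  243.6 137.6] [ 0.    -0.673  0.739 -0.   ] F [-0.4 -0.5 -0.3] gf 0.03522493410855532 w 28.3173596524319 37.7 j6 -1.126342320457425
side blue 318 med [471.  256.2 167.4] min [455. 227.  96.] max [484. 269. 196.]
   dx/dz 0.032 dy/dz 0.401
top blue 68 med [463.3 218.2 103.5] min [456. 210.  84.] max [481. 234. 139.]
   dx/dz -0.011 dy/dz 0.418
```

apply_moves([
  [0,0,0,0],
  [0,0,0,0],
  [0,0,0,0],
  [0,0,0,0],
  [0,0,0,0],
  [0,0,0,0],
  [0,0,0,0],
  [0,0,0,0],
], hand=0.03)

```text
time_s: 38.5
tool_pos: [471.0, 243.6, 137.6]
ee_rot: [-0.0, -0.673, 0.739, -0.0]
contact_force: [-0.9, -0.3, 0.3]
gripper_width: 29.8
gripper_force: 0.0
```

apply_moves([
  [0,0,0,0],
  [0,0,0,0],
  [0,0,0,0],
  [0,0,0,0],
  [0,0,0,0],
  [0,0,0,0],
  [0,0,0,0],
  [0,0,0,0],
], hand=0.055)

```text
time_s: 39.3
tool_pos: [471.0, 243.6, 137.6]
ee_rot: [0.0, -0.673, 0.739, 0.0]
contact_force: [0.2, 0.1, -0.6]
gripper_width: 55.1
gripper_force: 0.0
```

```bash
python3 look2.py p3
```

```text
tcp [471.  243.6 137.6] [ 0.    -0.673  0.739 -0.   ] F [-0.4  0.4 -1. ] gf 0.0 w 54.974781488633184 39.4 j6 -1.1263605019105751
side blue 318 med [469.4 255.5 166.3] min [455. 228.  98.] max [483. 269. 196.]
   dx/dz 0.039 dy/dz 0.381
top blue 66 med [463.3 217.7 101.5] min [456. 211.  84.] max [481. 233. 136.]
   dx/dz -0.030 dy/dz 0.412
(451, 776, 3)
```

View pics/p3.png

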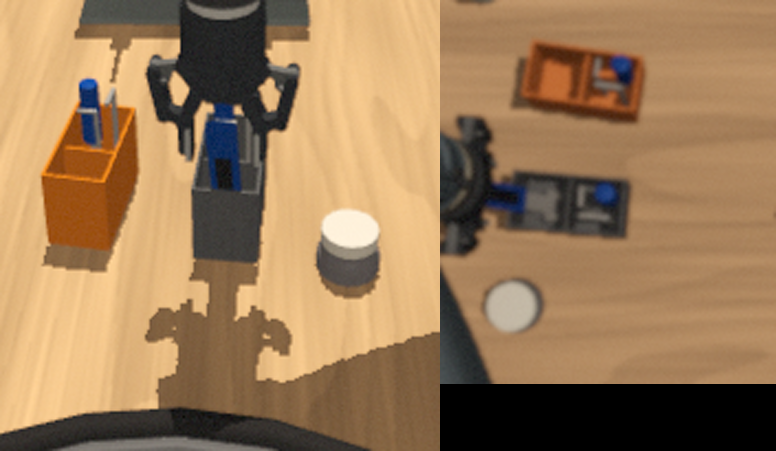

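apply_moves([
  [0,0,0.005,0],
  [0,0,0.015,0],
  [0,0,0.03,0],
  [0,0,0.05,0],
  [0,0,0.07,0],
  [0,0,0.09,0],
  [0,0,0.1,0],
  [0,0,0.1,0],
])

```text
time_s: 40.2
tool_pos: [472.3, 244.1, 240.7]
ee_rot: [0.002, -0.673, 0.739, -0.001]
contact_force: [1.3, -0.3, 0.4]
gripper_width: 55.0
gripper_force: 0.0
```

```bash
python3 look2.py
python3 - <<'E'
from h import *
from plant import get_image
a,d=get_image("side");X=cloud("side",d).reshape(-1,3);im=a.reshape(-1,3).astype(int)
q=X[(im[:,2]>im[:,0]+40)&(abs(X[:,0]-470)<25)&(X[:,1]>190)&(X[:,1]<290)&(X[:,2]<230)]
print(len(q),np.percentile(q,[2,50,98],axis=0).round(0),np.polyfit(q[:,2],q[:,1],1))
A=cv2.resize(a[60:360,110:390],None,fx=2,fy=2);cv2.imwrite("pics/f.png",A[:,:,::-1])
E
```

```text
tcp [471.  243.7 237.7] [ 0.    -0.673  0.739 -0.   ] F [ 0.  -0.5 -0.6] gf 0.0 w 54.97170696444721 40.3 j6 -1.1263707680776678
side blue 228 med [471.  259.6 176.1] min [457. 249. 149.] max [483. 269. 196.]
   dx/dz 0.020 dy/dz 0.316
side steel 234 med [467.5 243.8 131.6] min [453. 147. 101.] max [482. 256. 161.]
   dx/dz 0.056 dy/dz 0.555
top blue 99 med [469.  245.5 166.3] min [460. 237. 148.] max [481. 256. 190.]
   dx/dz -0.092 dy/dz 0.448
top steel 179 med [469.  230.5 132.8] min [455. 216. 102.] max [483. 243. 162.]
   dx/dz 0.035 dy/dz 0.494
321 [[455. 228.  96.]
 [469. 256. 166.]
 [483. 268. 196.]] [  0.37493755 193.37455064]
```

View pics/f.png

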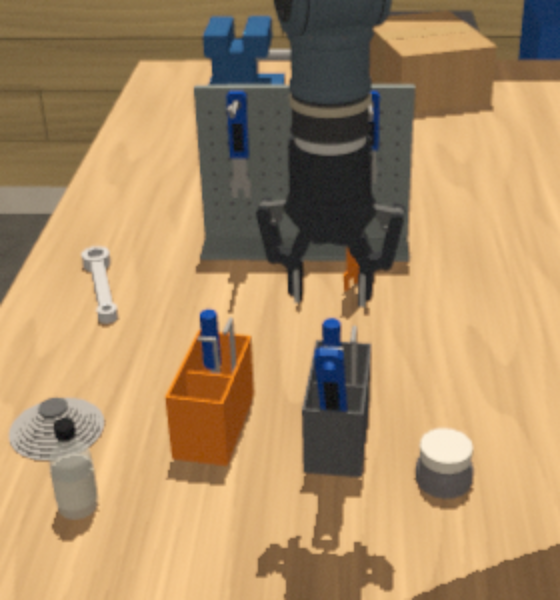

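The picture shows the large spanner standing in the steel caddy's empty bay at (330,380). The other spanners are still hanging, the bottle and jar haven't moved, and the gripper is clear.

```bash
python3 -c "
from plant import order
print(order.hand_in())"
```

```text
the job is handed in; nothing more can be done
None
```

The large spanner came off its hook over the barb (highest contact force I read about 6.4 N, under the 8 N limit) and now stands jaw down in the steel caddy's empty bay, leaning on its outer wall. The gripper is clear, the other spanners, bottle and jar are untouched, and I handed the job in at about 40 s.

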